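# Pop a tape roll out of its dispenser and trap it

## Task

Let the roll of stem tape pop out of the bench dispenser without losing it: press the release key fully down with one fingertip while the other finger stands in the channel in front of the roll, so that the spring drives the roll out of its pocket and up against that finger before it can shoot off the open end. Do not pinch or lift the roll and leave the other things on the table alone. Finish while holding: key still pressed down by one finger, roll trapped in the channel against the other.

Things in the scene. Friction and masses are not known exactly. Their poses are not given: they have to be found in the camera images.
- dispenser: Bench dispenser, fixed: wooden board 200 x 124 mm with a straight level aluminium channel along its x axis, from the open end (x = -80 mm) to the spring housing (x = 77 to 120 mm, 45 mm high). Origin at table height under the channel's centre line; y across, z up. Channel floor 20 mm above the table, 62 mm wide between side rails 5 mm thick that rise 10 mm over the floor.
- key_top (a point): Centre of the top face of the release key, a ridged grey square 30 x 30 mm beside the channel, at dispenser x = -30 mm, y = -57 mm. Its top is 34 mm above the table when up (14 mm over the channel floor) and 24 mm when fully pressed (4 mm over the floor).
- release_key (a joint): Travel of the release key, m: 0 up, 0.010 fully down; spring about 2 N at first, 5 N fully down. The catch in front of the roll sinks with the key and lets the roll go at 7 to 8 mm; it rises again, beneath the roll, if the key is let up.
- channel_point (a point): Point on the channel floor, on its centre line, level with the key along the channel (dispenser x = -30 mm, y = 0), 57 mm sideways from the key's centre. A fingertip standing here, with its lower end less than 7 mm over the floor when the roll is let go, stops the roll.
- roll_centre (a point): Centre of the roll of stem tape that lies flat in the dispenser: 58 mm across, 13 mm high, about 60 g. At the start it is at dispenser x = 39 mm, y = 0, 26.5 mm above the table (front edge at x = 10 mm). Trapped, it should have come out by 8 to 55 mm towards -x.
- spare_tape: Another roll of stem tape, 58 mm across, 13 mm high, lying loose on the table; bystander. Origin under its centre.
- duck: Rubber duck, 56 x 46 x 42 mm, loose on the table; bystander. Origin under its centre.
- small_pot: Small terracotta pot, 58 mm across, 45 mm high, loose on the table; bystander. Origin under its centre.
- catch_top (a point): Top of the catch, a steel stop in the channel at dispenser x = 4 to 10 mm, 20 mm wide, 7 mm over the floor when up; it is one piece with the key.
- pusher (a joint): Travel of the spring pusher behind the roll, m: about 0 cocked, 0.050 at the end of its stroke towards the open end. It pushes with 3 N when cocked, 1.5 N at the end, and shoots the roll out in a fraction of a second, so the finger that is to trap the roll must already stand in the channel.
- stem_tape: The same roll as a body; origin at the centre of its underside.
Not all that is in view belongs to the job. Several things look just like the dispenser: the one meant starts farthest to the robot's right. Of the things that look like the stem_tape, the larger one is meant.

How it is judged:
By the outcome, as a careful person would: the job done as asked, in the order asked, and still so for the second after the job is handed in, while the arm keeps its last pose, push and grip.
It also fails if it takes over 29 s, if anything falls off the work surface, if the arm or the gripper's body presses on something with over 40 N, if the wrist force passes 120 N, or if a joint passes its speed limit or range.

## Robot

A 6-joint arm with a two-finger parallel gripper is mounted at the origin on the work surface; the furniture and walls round the work are solid. World frame = base frame: x ahead of the robot, y to its left, z up, the work surface at z = 0. Lengths are in m, angles in rad, forces in N, time in s.
With the tool pointing down it reaches from about 0.35 to 0.775 m from the base axis. Payload 5.5 kg.
Tool frame: the origin (TCP) lies midway between the tips of the shut fingers; the grasp point (between the pads) lies 19 mm behind it; z points along the fingers, y is the line along which they close (so a half turn about z gives the same grasp; the last joint's range is limited). The gripper opens to 85 mm and grips with 20 to 120 N. Pads are 22 mm wide; open, the fingers measure 114 mm over their backs; the gripper's body (76 mm by 85 mm) begins 54 mm behind the grasp point. The pads swing forward as they close: fully open they stand 13 mm farther back than shut.
Start: joints at [-1.285, 0.313, 0.046, 1.304, 0, 1.431], TCP at [0.238, -0.524, 0.231] pointing down, gripper open.
Joint ranges: [-2.76, 2.76], [-0.86, 1.69], [-1.03, 1.26], [-2.2, 2.34], [-1.47, 1.5], [-3.14, 3.14]. Speed limits (rad/s): [2.57, 2.57, 3.14, 3.14, 3.14, 3.14].

## Interface

Orientations are given as a unit quaternion [x, y, z, w].
In Python, from bench import manip gives the robot as it stands.
- The arm moves only by the tool apply_moves, never from a script. Its arguments are lists of equal length, an entry for each row: "delta_rot": the turn, a rotation vector about the tool's x, y, z in rad, a list of three; "linear": the shift along the tool's x, y, z in mm, a list of three; "claw": the opening, from 0 (shut) to 1 (fully open). A call has 1 to 20 rows; each row shifts and turns the commanded pose from where the row before left it, along the tool's axes as they then stand; what a row does not reach is not made up. A row lasts 1/8 s, in which the tool goes at most 62.5 mm and 10.7 degrees, less where a joint would pass 70% of its speed; a pose out of reach is approached as far as the arm can. A call is refused whole if a number of a shift passes 62.5 or a number of a turn 0.188, either way. A call with a gripper value outside its range is refused whole. The fingers move at their own pace and stop on an object; "newtons" is the grip in N (left out, the last holds). Time passes only in rows, so rows that do not move let the fingers close. It gives the time, the measured TCP pose, the force, the opening and the grip force at its end, in the units of the state.
- manip.state(): the state, without advancing time (a new reading comes with each control period).
- manip.capture(name): name is "side" or "top" or "wrist"; returns a dict with "color" (400x640x3 uint8, red, green, blue), "fov_y" (degrees; the focal length in pixels is half the picture's height over the tangent of half this angle, whatever the lens; pixels are square), "cx", "cy" (the principal point, pixels), "extrinsics" (4x4, takes a point from camera to world coordinates). Camera axes: x right, y up, looking along -z (the intrinsics and any distortion apply to the point x, -y, -z); pixel columns grow to the right and rows downward; lengths in m; the calibration is good to about 2 mm. A picture is of the moment at which its call begins. There is no depth.
- manip.close_job(): hands the job in; it is judged then, once.
Trained networks look in the newest picture that a camera, given by its name, has taken for a name from the list of things; names that differ only in an ending like _2 or _b are one class to them, and where a whole thing is asked for, a point or a joint stands for the part that bears it (a point fixed in the world has none). Each returns a list of dicts, best first, with "p" (0 to 1); they miss things now and then, are a little off and sometimes report something else, mostly with a low value. They report only what shows in the picture. A call takes as long as a camera call. They do not tell look-alikes from the thing itself.
- manip.recognise(camera, query): "extent" ([left, top, right, bottom] in pixels, round what is visible of it).
- manip.masks_of(camera, query): "mask" (400x640 bool, what is visible of it) and "extent" ([left, top, right, bottom] in pixels, round what is visible of it).
- manip.landmark_of(camera, query): "location" ([column, row] in pixels: a listed point, or the origin of a listed thing).
The state is a dict: "time_s": time; "joints": joint angles; "joint_vel": joint speeds; "tau": joint torques, N m; "tcp_pos": TCP position; "ee_rot": TCP orientation; "ft_force": force on the tool from outside, world axes, zero at the start; "wrist_torque": the same for the moment, N m; "grip_width": finger opening in m; "grip_force": force on a finger pad.
Only numpy, scipy, OpenCV 4.12 (cv2) and the standard library are available. Lean on these libraries where they do the work, as an engineer would, in place of code of your own. Each camera call takes 0.05 s, during which the arm holds its last target. There are 200 camera calls.

## Working session

There is one attempt and no reset: what is moved stays moved. The work goes in short steps, Python scripts to look and compute and a tool call to move; the robot and the scene stay as the last step left them, time stands still between calls to the robot, and variables do not carry over. Pictures are saved under pics/ and viewed, at most 10 in all, crops included, and the job is handed in when it is done.

Besides the shell and the picture viewer there is one more tool, called after "Call:" in YAML: its name, and indented under it one key for each argument. apply_moves: Moves the arm, as the interface text tells. Its arguments: {"type":"object","properties":{"delta_rot":{"type":"array"},"linear":{"type":"array"},"claw":{"type":"array"},"newtons":{"type":"number"}},"required":["delta_rot","linear","claw"]}

```bash
mkdir -p pics; cat > h.py <<'E'
from bench import manip
import numpy as np, cv2
from scipy.spatial.transform import Rotation as R
def cap(n,f=None):
    c=manip.capture(n)
    if f: cv2.imwrite('pics/'+f,c['color'][:,:,::-1])
    return c
def ray(c,px):
    f=200/np.tan(np.radians(c['fov_y'])/2)
    d=np.array([(px[0]-c['cx'])/f,-(px[1]-c['cy'])/f,-1.])
    E=np.array(c['extrinsics']); return E[:3,3],E[:3,:3]@d
def at(c,px,z):
    o,d=ray(c,px); return o+d*(z-o[2])/d[2]
def proj(c,p):
    f=200/np.tan(np.radians(c['fov_y'])/2); E=np.array(c['extrinsics'])
    q=E[:3,:3].T@(np.array(p)-E[:3,3]); return np.array([c['cx']+f*q[0]/-q[2], c['cy']-f*q[1]/-q[2]])
E
python3 - <<'E'
from h import *
for n in ['top','side']:
    c=cap(n,n+'1.png'); print(n,{k:(np.round(v,3).tolist() if k!='color' else 0) for k,v in c.items()})
    for q,z in [('dispenser',0),('key_top',.034),('roll_centre',.0265),('channel_point',.02),('catch_top',.027),('stem_tape',.02)]:
        for r in manip.landmark_of(n,q): print(q,round(r['p'],2),np.round(r['location'],1),np.round(at(c,r['location'],z),4))
print(manip.state())
E
```

```text
top {'color': 0, 'fov_y': 45.137, 'cx': 318.508, 'cy': 197.158, 'extrinsics': [[-0.015, 0.994, -0.107, 0.336], [-1.0, -0.017, -0.025, 0.11], [-0.027, 0.107, 0.994, 1.245], [0.0, 0.0, 0.0, 1.0]]}
dispenser 0.82 [310.9 174.6] [0.5297 0.1604 0.    ]
dispenser 0.72 [255.2 306.6] [0.1921 0.307  0.    ]
key_top 0.58 [280.5 321. ] [0.1603 0.2389 0.034 ]
key_top 0.55 [339.1 178.5] [0.513  0.0874 0.034 ]
roll_centre 0.79 [307.3 158.1] [0.5687 0.168  0.0265]
roll_centre 0.69 [316.  104.8] [0.7089 0.1436 0.0265]
roll_centre 0.48 [317.4 187.7] [0.4914 0.1431 0.0265]
channel_point 0.61 [315.5 187.7] [0.4924 0.1482 0.02  ]
channel_point 0.55 [259.1 324.5] [0.1503 0.294  0.02  ]
catch_top 0.61 [253.4 309.2] [0.1889 0.3072 0.027 ]
catch_top 0.5 [312.2 173. ] [0.5296 0.1559 0.027 ]
stem_tape 0.7 [317.  105.8] [0.7082 0.1412 0.02  ]
stem_tape 0.6 [309.2 160.2] [0.5643 0.1635 0.02  ]
side {'color': 0, 'fov_y': 52.618, 'cx': 327.183, 'cy': 195.337, 'extrinsics': [[-0.929, 0.245, -0.277, 0.171], [-0.37, -0.584, 0.722, 0.883], [0.015, 0.773, 0.634, 0.712], [0.0, 0.0, 0.0, 1.0]]}
dispenser 0.93 [416.7 292.
[... 569 characters left out ...]
': array([-1.28460083e+00,  3.13178784e-01,  4.60972648e-02,  1.30358639e+00,
       -2.62877836e-05,  1.43121643e+00]), 'joint_vel': array([ 2.75715681e-04, -4.29105824e-04, -7.29051616e-05,  7.19255992e-05,
        1.09704090e-03, -1.43227784e-03]), 'tau': array([-2.85768738e-04, -4.80292797e+01,  2.98748267e+01, -1.35590217e-04,
       -1.93630285e-04,  5.27218589e-06]), 'tcp_pos': array([ 0.23749769, -0.52370867,  0.23133414]), 'ee_rot': array([ 9.77424867e-01,  2.11283283e-01, -8.40563127e-06,  6.50013142e-05]), 'ft_force': array([-0.12771327, -0.0541965 , -0.1435439 ]), 'wrist_torque': array([-0.0196944 ,  0.02485235,  0.00394137]), 'grip_force': 0.0, 'grip_width': 0.08521464713521631}
```

View pics/top1.png

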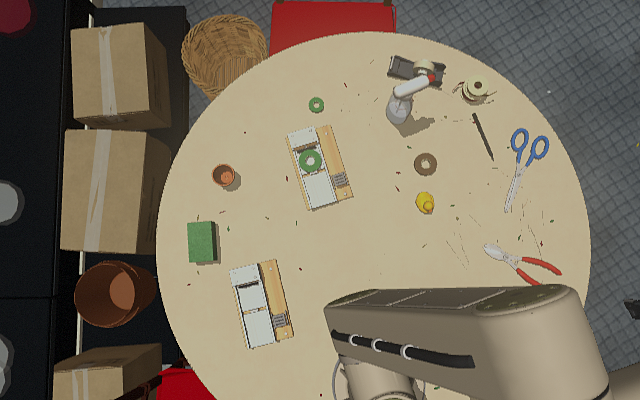

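```bash
python3 -c "
import cv2
a=cv2.imread('pics/top1.png')[60:240,220:430];cv2.imwrite('pics/crop1.png',cv2.resize(a,None,fx=3.3,fy=3.3,interpolation=2))"
```

```text
(no output)
```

View pics/crop1.png

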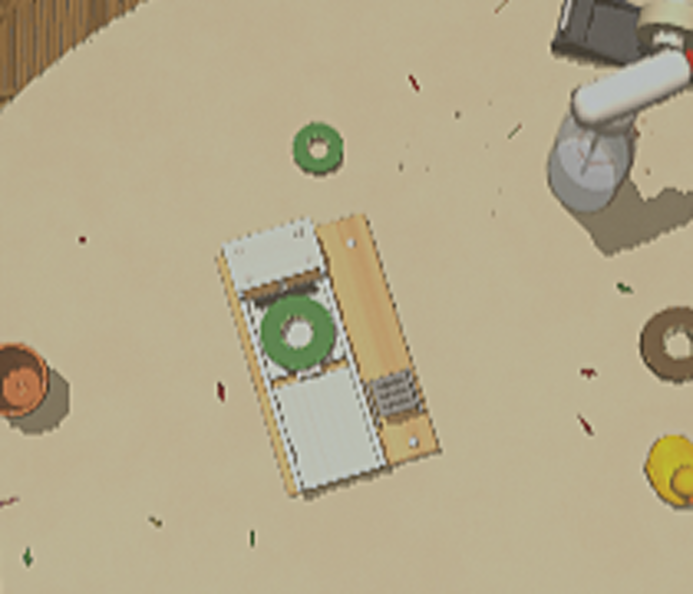

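View pics/side1.png

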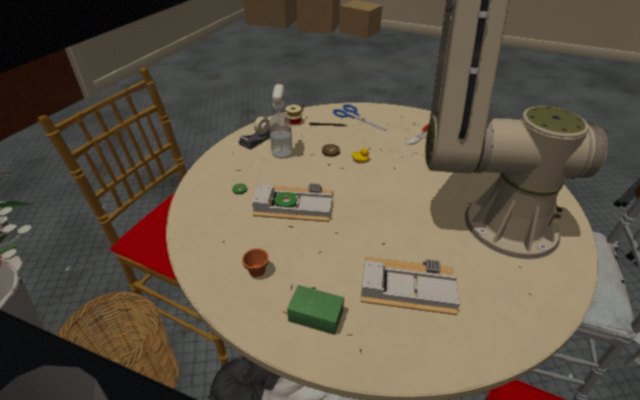

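Two dispensers appear in the top view, at (320,167) and (262,304). Image right is the robot's right (-y), so the one at (320,167) is meant. The crop confirms it, and it holds the larger green roll at (310,160), while the loose roll at (317,104) is smaller. Next I'll get a rough pose and plan the approach.

```bash
cat >> h.py <<'E'
M={'dispenser':(0,0,0),'key_top':(-.03,-.057,.034),'channel_point':(-.03,0,.02),'roll_centre':(.039,0,.0265),'stem_tape':(.039,0,.02),'catch_top':(.007,0,.027)}
from scipy.optimize import least_squares
def fit(obs,p0,kinds=None):
    def res(p):
        c,s=np.cos(p[2]),np.sin(p[2]); o=[]
        for cam,q,px in obs:
            m=M[q]; w=(p[0]+c*m[0]-s*m[1],p[1]+s*m[0]+c*m[1],m[2]); o+=list(proj(cam,w)-px)
        return np.array(o)
    r=least_squares(res,p0,loss='soft_l1',f_scale=2.); return r.x,res(r.x).reshape(-1,2)
def observe(n,c,guess,tol=25):
    o=[]; c0,s=np.cos(guess[2]),np.sin(guess[2])
    for q,m in M.items():
        e=proj(c,(guess[0]+c0*m[0]-s*m[1],guess[1]+s*m[0]+c0*m[1],m[2]))
        l=[r['location'] for r in manip.landmark_of(n,q)]
        l=[x for x in l if np.linalg.norm(np.array(x)-e)<tol]
        if l: o.append((c,q,np.array(min(l,key=lambda x:np.linalg.norm(x-e)))))
    return o
def plan(tp,yaw,nrot,npos,rz,clawn=None):
    st=manip.state(); p=st['tcp_pos'].copy(); r=R.from_quat(st['ee_rot']); rows=[]
    dp=(np.array(tp)-p)/npos
    for i in range(max(nrot,npos)):
        rows.append(np.round(r.as_matrix().T@dp*1000,0).tolist() if i<npos else [0,0,0])
        if i<nrot: r=r*R.from_rotvec([0,0,rz])
    return rows
E
python3 - <<'E'
from h import *
g=[.527,.157,.31]; obs=[]
for n in ['top','side']:
    c=cap(n); obs+=observe(n,c,g,18)
x,r=fit(obs,g); print(x,[(o[1],np.round(e,1).tolist()) for o,e in zip(obs,r)])
c0,s=np.cos(x[2]),np.sin(x[2]); t=x[:2]+[-.03*c0+.0285*s,-.03*s-.0285*c0]; print(t)
st=manip.state(); a=R.from_quat(st['ee_rot']).as_matrix()[:,0]; ya=np.arctan2(a[1],a[0]); d=x[2]+np.pi-ya;print(ya,d, d/17)
print(plan([*t,.17],0,17,17,-round(d/17,3)))
E
```

```text
[0.52578302 0.15290748 0.28005456] [('dispenser', [1.5, 3.4]), ('key_top', [0.5, 3.3]), ('channel_point', [0.4, 0.3]), ('roll_centre', [-0.5, -2.8]), ('catch_top', [-3.3, -0.2]), ('dispenser', [0.1, 1.0]), ('key_top', [-1.9, -0.5]), ('channel_point', [-0.6, -2.7]), ('roll_centre', [-1.8, -2.0]), ('stem_tape', [-0.3, -0.1]), ('catch_top', [4.0, 1.2])]
[0.50482944 0.11722559]
0.42580338335648876 2.9958438337300235 0.17622610786647197
[[30.0, -28.0, 4.0], [34.0, -22.0, 4.0], [38.0, -16.0, 4.0], [40.0, -9.0, 4.0], [41.0, -2.0, 4.0], [41.0, 5.0, 4.0], [39.0, 12.0, 4.0], [36.0, 19.0, 4.0], [32.0, 25.0, 4.0], [27.0, 30.0, 4.0], [22.0, 35.0, 4.0], [15.0, 38.0, 4.0], [8.0, 40.0, 4.0], [1.0, 41.0, 4.0], [-6.0, 40.0, 4.0], [-13.0, 39.0, 4.0], [-19.0, 36.0, 4.0]]
```

Call:
apply_moves:
  linear:
    - [30,-28,4]
    - [34,-22,4]
    - [38,-16,4]
    - [40,-9,4]
    - [41,-2,4]
    - [41,5,4]
    - [39,12,4]
    - [36,19,4]
    - [32,25,4]
    - [27,30,4]
    - [22,35,4]
    - [15,38,4]
    - [8,40,4]
    - [1,41,4]
    - [-6,40,4]
    - [-13,39,4]
    - [-19,36,4]
    - [0,0,0]
    - [0,0,0]
  delta_rot:
    - [0,0,-0.176]
    - [0,0,-0.176]
    - [0,0,-0.176]
    - [0,0,-0.176]
    - [0,0,-0.176]
    - [0,0,-0.176]
    - [0,0,-0.176]
    - [0,0,-0.176]
    - [0,0,-0.176]
    - [0,0,-0.176]
    - [0,0,-0.176]
    - [0,0,-0.176]
    - [0,0,-0.176]
    - [0,0,-0.176]
    - [0,0,-0.176]
    - [0,0,-0.176]
    - [0,0,-0.176]
    - [0,0,0]
    - [0,0,0]
  claw: [0.5,0.5,0.5,0.5,0.5,0.5,0.5,0.5,0.5,0.5,0.5,0.5,0.5,0.5,0.5,0.5,0.5,0.5,0.5]

```text
time_s: 3.78
tcp_pos: [0.5052, 0.1171, 0.1631]
ee_rot: [-0.137, 0.991, -0.0, -0.0]
ft_force: [0.2, -0.6, 0.6]
grip_width: 0.0427
grip_force: 0.0
```

```bash
python3 - <<'E'
from h import *
st=manip.state(); print(st['time_s'],st['tcp_pos'],st['ee_rot'],st['grip_width'],st['joints'])
c=cap('wrist','w1.png'); g=[.5258,.1529,.30]
for q in M:
    for r in manip.landmark_of('wrist',q): print(q,round(r['p'],2),np.round(r['location']),np.round(at(c,r['location'],M[q][2]),4))
E
```

```text
3.775 [0.50521155 0.1170943  0.1631319 ] [-1.37172185e-01  9.90547124e-01 -1.99811331e-04 -3.83711345e-04] 0.04265377307034277 [ 7.31352599e-02  2.36748561e-01 -2.26902238e-01  1.10788561e+00
 -4.48234497e-04 -2.02076692e-01]
dispenser 0.63 [357. 210.] [0.5253 0.1547 0.    ]
key_top 0.8 [287. 188.] [0.5123 0.0878 0.034 ]
channel_point 0.81 [359. 182.] [0.4945 0.1453 0.02  ]
roll_centre 0.7 [356. 256.] [0.5592 0.1625 0.0265]
roll_centre 0.63 [295. 367.] [0.6939 0.1404 0.0265]
stem_tape 0.79 [299. 364.] [0.6947 0.1444 0.02  ]
stem_tape 0.58 [354. 257.] [0.5637 0.1623 0.02  ]
catch_top 0.63 [357. 227.] [0.5322 0.1542 0.027 ]
```

View pics/w1.png

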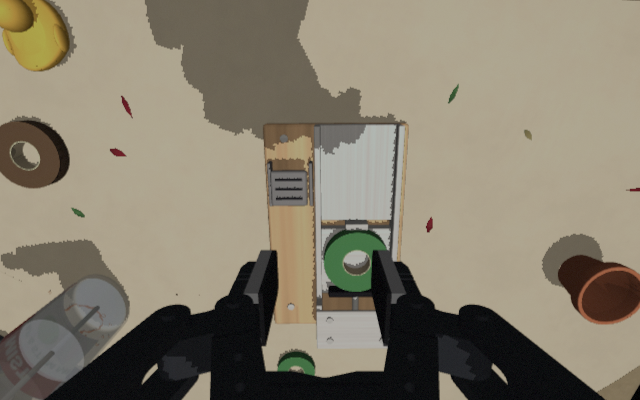

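```bash
python3 - <<'E'
from h import *
c=cap('wrist'); E=np.array(c['extrinsics']); print(E.round(3),c['fov_y'],c['cx'],c['cy'])
g=[.5258,.1535,.29]; obs=observe('wrist',c,g,25)
x,r=fit(obs,g); print(x,[(o[1],np.round(o[2]),np.round(e,1).tolist()) for o,e in zip(obs,r)])
obs2=[]
for n in ['top','side']: obs2+=observe(n,cap(n),g,18)
x2,_=fit(obs+obs2,g); print('all',x2)
# overlay fit
im=c['color'][:,:,::-1].copy(); im=cv2.resize(im,None,fx=3,fy=3,interpolation=2)
def W(p,m): 
    k,s=np.cos(p[2]),np.sin(p[2]); return (p[0]+k*m[0]-s*m[1],p[1]+s*m[0]+k*m[1],m[2])
L=[[(-.08,.031,.03),(.077,.031,.03)],[(-.08,-.031,.03),(.077,-.031,.03)],[(-.08,-.031,.02),(-.08,.031,.02)]]
k=[(-.045,-.072,.034),(-.015,-.072,.034),(-.015,-.042,.034),(-.045,-.042,.034)]; L+=[[k[i],k[(i+1)%4]] for i in range(4)]
t=np.linspace(0,6.283,40); L+=[[(.039+.029*np.cos(a),.029*np.sin(a),.033),(.039+.029*np.cos(b),.029*np.sin(b),.033)] for a,b in zip(t,t[1:])]
for p,col in((x2,(0,0,255)),):
    for a,b in L: cv2.line(im,*[tuple(int(v*3+1) for v in proj(c,W(p,m))) for m in(a,b)],col,1)
cv2.imwrite('pics/ov1.png',im[330:1000,750:1270])
st=manip.state(); print(st['tcp_pos'])
E
python3 -c "
import cv2;a=cv2.imread('pics/ov1.png');print(a.shape);cv2.imwrite('pics/ov1.png',a[:600])"
```

```text
[[-0.271 -0.917 -0.293  0.43 ]
 [ 0.963 -0.258 -0.083  0.096]
 [-0.    -0.305  0.952  0.306]
 [ 0.     0.     0.     1.   ]] 60.073219571182165 324.30640295267915 199.10115786411032
[0.52409819 0.15187528 0.26266355] [('dispenser', array([356., 209.]), [-1.5, -1.7]), ('key_top', array([289., 185.]), [1.2, 0.1]), ('channel_point', array([359., 180.]), [-0.6, 1.5]), ('roll_centre', array([358., 257.]), [-2.3, 0.9]), ('stem_tape', array([352., 256.]), [2.9, -1.1]), ('catch_top', array([357., 225.]), [0.5, -0.1])]
all [0.52409068 0.15200569 0.26367826]
[0.50561788 0.11733303 0.16326982]
(670, 520, 3)
```

View pics/ov1.png

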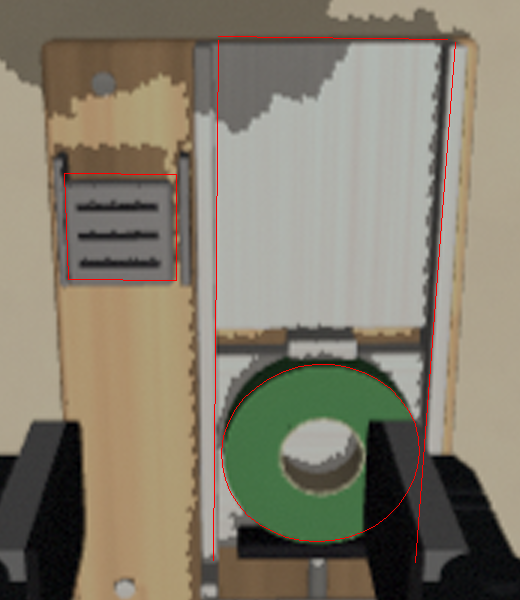

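The overlay of the fitted pose (dispenser at 0.525, 0.152, yaw about 0.27) matches the rails, key and roll to 1–2 mm. I'm descending to just above the key.

Call:
apply_moves:
  linear:
    - [2,0,15]
    - [0,0,20]
    - [0,0,20]
    - [0,0,20]
    - [0,0,20]
    - [0,0,16]
    - [0,0,8]
    - [0,0,0]
    - [0,0,0]
  delta_rot:
    - [0,0,0]
    - [0,0,0]
    - [0,0,0]
    - [0,0,0]
    - [0,0,0]
    - [0,0,0]
    - [0,0,0]
    - [0,0,0]
    - [0,0,0]
  claw: [0.5,0.5,0.5,0.5,0.5,0.5,0.5,0.5,0.5]

```text
time_s: 6.3
tcp_pos: [0.5041, 0.1168, 0.0447]
ee_rot: [-0.138, 0.99, -0.0, 0.0]
ft_force: [0.6, 0.2, -0.4]
grip_width: 0.0427
grip_force: 0.0
```

```bash
python3 - <<'E'
from h import *
c=cap('wrist')
im=cv2.resize(c['color'][:,:,::-1],None,fx=1.2,fy=1.2,interpolation=2);cv2.imwrite('pics/w2.png',im)
g=[.525,.152,.272]; st=manip.state(); print(st['tcp_pos'],st['ft_force'],st['wrist_torque'])
obs=observe('wrist',c,g,40)
for o in obs: print(o[1],o[2].round(),at(c,o[2],M[o[1]][2]).round(4))
E
```

```text
[0.5042526  0.11681593 0.04487668] [-0.20149684  0.77682987 -0.28148735] [ 0.06624733 -0.0277778  -0.00232471]
dispenser [371. 273.] [0.5237 0.1524 0.    ]
key_top [263. 255.] [0.5115 0.0878 0.034 ]
stem_tape [370. 351.] [0.5631 0.162  0.02  ]
```

View pics/w2.png

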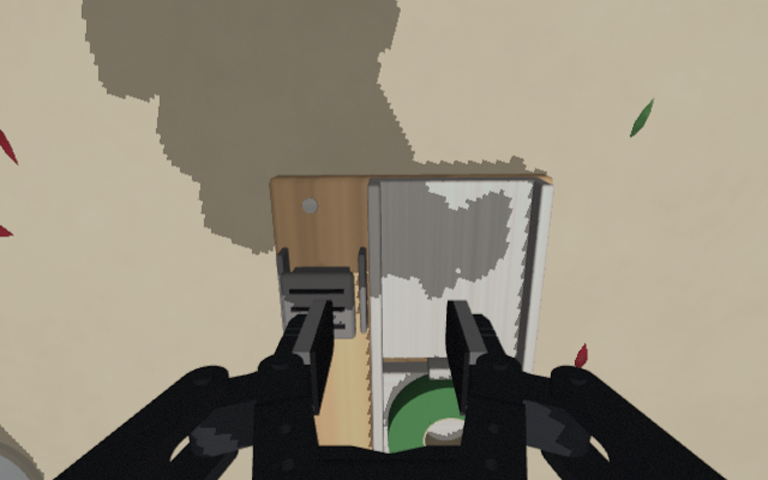

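Left tip (about 315,310) is over the key (283–355, 268–337), and the right tip (about 465,310) is over the channel (380–520). I'll open slightly so the tips are centred, then press down in small steps.

Call:
apply_moves:
  linear:
    - [0,0,3]
    - [0,0,3]
    - [0,0,2]
    - [0,0,2]
    - [0,0,2]
    - [0,0,2]
    - [0,0,0]
  delta_rot:
    - [0,0,0]
    - [0,0,0]
    - [0,0,0]
    - [0,0,0]
    - [0,0,0]
    - [0,0,0]
    - [0,0,0]
  claw: [0.53,0.53,0.53,0.53,0.53,0.53,0.53]

```text
time_s: 7.52
tcp_pos: [0.5037, 0.1168, 0.0303]
ee_rot: [-0.138, 0.99, -0.0, 0.0]
ft_force: [-0.7, -0.2, 1.2]
grip_width: 0.0455
grip_force: 0.9
```

Call:
apply_moves:
  linear:
    - [0,0,1]
    - [0,0,1]
    - [0,0,1]
    - [0,0,0]
  delta_rot:
    - [0,0,0]
    - [0,0,0]
    - [0,0,0]
    - [0,0,0]
  claw: [0.53,0.53,0.53,0.53]

```text
time_s: 8.02
tcp_pos: [0.5037, 0.1168, 0.0272]
ee_rot: [-0.138, 0.99, -0.0, 0.0]
ft_force: [-1.3, 0.9, 3.3]
grip_width: 0.0452
grip_force: 1.7
```

Call:
apply_moves:
  linear:
    - [0,0,1]
    - [0,0,1]
    - [0,0,1]
    - [0,0,1]
    - [0,0,1]
    - [0,0,1]
    - [0,0,0]
  delta_rot:
    - [0,0,0]
    - [0,0,0]
    - [0,0,0]
    - [0,0,0]
    - [0,0,0]
    - [0,0,0]
    - [0,0,0]
  claw: [0.53,0.53,0.53,0.53,0.53,0.53,0.53]

```text
time_s: 8.9
tcp_pos: [0.5034, 0.1167, 0.0217]
ee_rot: [-0.138, 0.99, -0.0, -0.0]
ft_force: [-4.9, -1.0, 9.2]
grip_width: 0.0455
grip_force: 5.5
```

```bash
python3 - <<'E'
from h import *
c=cap('wrist')
a=c['color'][130:400,190:480,::-1];cv2.imwrite('pics/w3.png',cv2.resize(a,None,fx=2,fy=2,interpolation=2))
c=cap('side','s3.png')
print(manip.state()['ft_force'])
for n in ['wrist','side']:
  cc=c if n=='side' else cap('wrist')
  for r in manip.landmark_of(n,'roll_centre'):
    w=at(cc,r['location'],.0265); d=w[:2]-[.525,.152]; print(n,r['p'],d@[.963,.269],d@[-.269,.963])
E
```

```text
[-3.19967988 -0.38677518  8.606236  ]
side 0.84 0.00861900993073218 0.008742960776307726
```

View pics/w3.png

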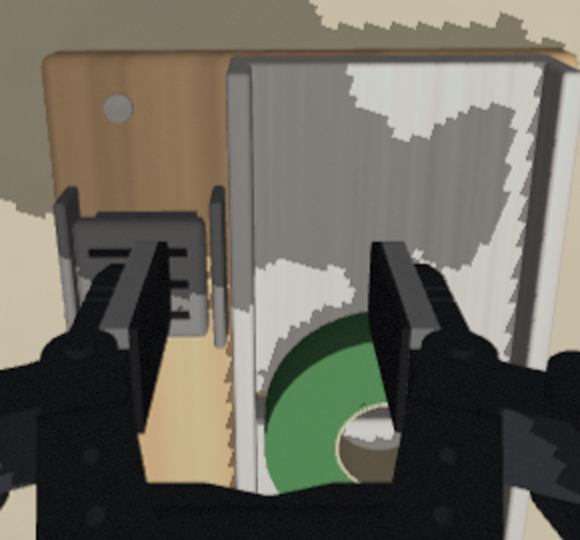

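The roll has popped out and rests against the right finger in the channel, with its front edge near (375,315) in the crop; the side view puts its centre at x ≈ 9 mm, about 30 mm out. I'll push slightly more to keep the key on its stop.

Call:
apply_moves:
  linear:
    - [0,0,1]
    - [0,0,0]
    - [0,0,0]
    - [0,0,0]
  delta_rot:
    - [0,0,0]
    - [0,0,0]
    - [0,0,0]
    - [0,0,0]
  claw: [0.53,0.53,0.53,0.53]

```text
time_s: 9.65
tcp_pos: [0.5035, 0.1166, 0.0215]
ee_rot: [-0.138, 0.99, -0.0, 0.0]
ft_force: [-5.3, -0.3, 16.4]
grip_width: 0.0451
grip_force: 9.1
```

```bash
python3 -c "
from bench import manip
print(manip.state()['ft_force'],manip.close_job())"
```

```text
the job is handed in; nothing more can be done
[-5.29173283 -0.27414146 16.36495515] None
```

I handed the job in at about 9.7 s: one finger holds the key hard on its stop (about 16 N), and the roll, about 30 mm out, is trapped in the channel against the other finger.

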